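# Bolt down the clay mixer's hatch and hold its dead-man lever

## Robot

A 6-joint arm with a two-finger parallel gripper is mounted at the origin on the work surface. World frame = base frame: x ahead of the robot, y to its left, z up, the work surface at z = 0. Lengths are in m, angles in rad, forces in N, time in s.
With the tool pointing down it reaches from about 0.3 to 0.85 m from the base axis. Payload 5.4 kg.
Tool frame: the origin (TCP) lies at the very end of the fingers, on their centre line; the grasp point (between the pads) lies 19 mm behind it (grip_point_offset is the distance from the TCP to the grasp point, in m); z points along the fingers, y is the line along which they close (so a half turn about z gives the same grasp; the last joint's range is limited). The gripper opens to 85 mm and grips with 20 to 120 N. Pads are 22 mm wide; open, the fingers measure 114 mm over their backs; the gripper's body (76 mm by 85 mm) begins 54 mm behind the grasp point. The pads swing forward as they close: fully open they stand 13 mm farther back than shut.
Start: joints at [0.904, 0.158, 1.597, -0, 1.386, -0.21], TCP at [0.254, 0.516, 0.231] pointing down, gripper open.
Joint ranges: [-2.91, 2.91], [-0.94, 2.29], [0.18, 2.7], [-1.29, 4.43], [0.17, 2.64], [-3, 3]. Speed limits (rad/s): [2.57, 2.57, 3.14, 3.14, 3.14, 3.14].

## Interface

Orientations are given as a unit quaternion [x, y, z, w].
In Python, from bench import * gives the robot as it stands.
- The arm moves only by the shell command python3 -m jog 'ROWS' [FORCE]. ROWS is JSON, one flat list of numbers, 7 for each row, row after row: the shift along the world's x, y, z as a fraction of full scale, then the turn, a rotation vector about the world's x, y, z as a fraction of full scale, then the opening, from 0 (shut) to 1 (fully open). A call has 1 to 8 rows; each row shifts and turns the commanded pose from where the row before left it; what a row does not reach is not made up. Full scale, the value 1, is 0.25 m for a shift and 360 degrees for a turn. A row lasts 1/12 s, in which the tool goes at most 41.7 mm and 7.16 degrees, less where a joint would pass 70% of its speed; a pose out of reach is approached as far as the arm can. A call with a number of a shift or a turn outside -1 to 1 is refused whole. A call with a gripper value outside its range is refused whole. The fingers move at their own pace and stop on an object; FORCE is the grip in N (left out, the last holds). Time passes only in rows, so rows that do not move let the fingers close. It gives the time, the measured TCP pose, the force, the opening and the grip force at its end, in the units of the state.
- read_state(): the state, without advancing time (a new reading comes with each control period).
- snapshot(name): name is "scene" or "top"; returns a dict with "color" (384x512x3 uint8, blue, green, red), "z_map" (384x512 float32, m along the optical axis (not along the pixel's ray), 0 where there is no reading), "mtx" (3x3 intrinsics, pixels), "dist" ([k1, k2, p1, p2, k3] as OpenCV has them; the pictures are not rectified), "rvec" (rotation vector, rad) and "tvec" (3), from world to camera coordinates, as OpenCV has them. Camera axes: x right, y down, z forward; pixel columns grow to the right and rows downward; lengths in m; the calibration is good to about 2 mm. A picture is of the moment at which its call begins.
- close_job(): hands the job in; it is judged then, once.
The state is a dict: "time": time; "q": joint angles; "joint_vel": joint speeds; "joint_torque": joint torques, N m; "tool_pos": TCP position; "tool_rot": TCP orientation; "force": force on the tool from outside, world axes, zero at the start; "torque": the same for the moment, N m; "opening": opening from 0.0 (shut) to 1.0 (fully open); "grasp_force": force on a finger pad.
Only numpy, scipy, OpenCV 4.12 (cv2) and the standard library are available. Lean on these libraries where they do the work, as an engineer would, in place of code of your own. Each camera call takes 0.05 s, during which the arm holds its last target. There are 200 camera calls.

## Task

Close up the bench clay mixer: turn all three black hatch bolts on its top clockwise until each is tight on its end stop (bar in line with its green stripe). Only then press the orange pad of the run station's spring-loaded dead-man lever down with the fingertips until the lever lies level, its pointer in the green band, not right down to the bottom stop, and finish the program while still holding it there. Leave everything else on the table where it is.

Things in the scene. Friction and masses are not known exactly. Their poses are not given: they have to be found in the camera images.
- mixer: blue clay mixer fixed to the table, left or right of the run station, 230 mm (its x) by 250 mm (its y), aluminium hatch on top 118 mm above the table, steel nozzle on its +x side; origin under its centre on the table, x away from the robot at yaw 0. A green stripe on the hatch beside each bolt lies along the mixer's x axis: a tight bolt's bar lies along that axis
- bolt_left_grip (a point): near left hatch bolt: point on its vertical turning axis at the height to grip, 155 mm above the table, at (-60, +65) mm in the mixer's frame. The black bar grip is 42 mm long, 14 mm thick and 32 mm tall (from 132 to 164 mm above the table) and lies along this frame's x axis; below it a black disc 44 mm wide and a steel foot 68 mm wide
- bolt_right_grip (a point): near right hatch bolt: point on its vertical turning axis at the height to grip, 155 mm above the table, at (-60, -65) mm in the mixer's frame. The black bar grip is 42 mm long, 14 mm thick and 32 mm tall (from 132 to 164 mm above the table) and lies along this frame's x axis; below it a black disc 44 mm wide and a steel foot 68 mm wide
- bolt_far_grip (a point): far hatch bolt: point on its vertical turning axis at the height to grip, 155 mm above the table, at (+65, 0) mm in the mixer's frame. The black bar grip is 42 mm long, 14 mm thick and 32 mm tall (from 132 to 164 mm above the table) and lies along this frame's x axis; below it a black disc 44 mm wide and a steel foot 68 mm wide
- bolt_left (a joint): position of the near left hatch bolt (0 = as loose as it goes, 1.4 rad = tight on its end stop), grows as the bolt turns clockwise seen from above; it starts between 0 and 0.5 and stays where it is left (about 0.1 N m of friction). The bar's heading is the mixer's heading + 1.4 - this value
- bolt_right (a joint): position of the near right hatch bolt (0 = as loose as it goes, 1.4 rad = tight on its end stop), grows as the bolt turns clockwise seen from above; it starts between 0 and 0.5 and stays where it is left (about 0.1 N m of friction). The bar's heading is the mixer's heading + 1.4 - this value
- bolt_far (a joint): position of the far hatch bolt (0 = as loose as it goes, 1.4 rad = tight on its end stop), grows as the bolt turns clockwise seen from above; it starts between 0 and 0.5 and stays where it is left (about 0.1 N m of friction). The bar's heading is the mixer's heading + 1.4 - this value
- station: run station fixed to the table: dark steel base plate 210 (its x) x 110 x 14 mm, two yellow cheeks 110 mm tall at its +x end that carry the lever; origin under its centre on the table. The lever points to the station's -x, towards the robot at yaw 0
- pivot (a point): lever pivot, a level axis along the station's y, at x = +75, y = 0 mm in the station's frame, 90 mm above the table
- post (a point): middle of the green band on the white post (12 x 8 mm, 140 mm tall) beside the pad, at x = -60, y = +47 mm in the station's frame; the green band reaches from 80 to 100 mm above the table, a red band lies below it
- lever (a joint): dead-man lever: 0 = released (sloping up 0.26 rad towards the pad), 0.26 rad = level, pointer in the middle of the green band, 0.52 rad = bottom stop; a spring pushes it back up to 0 at once when released. Holding the pad level takes about 6 N downwards, the bottom stop about 10 N
- lever_arm: the whole dead-man lever (steel arm and orange pad); origin on its pivot, -x axis along the arm to the pad, y along the pivot
- pad (a point): orange pad at the lever's free end, 50 x 50 x 14 mm; this point at its middle, 130 mm from the pivot, z out of its upper face. Lever level: middle 90 mm and upper face 97 mm above the table, at x = -55, y = 0 mm in the station's frame, axes as the station's; released: middle about 123 mm up. A black pointer sticks out of its +y side towards the white post
- test_cup: small open terracotta cup, 40 mm wide and 35 mm tall, standing on the far left corner of the mixer's top; origin under its centre
- glaze_jar: white jar with black cap, 64 mm wide, 85 mm tall, beyond the run station; origin under its centre
- rib: flat wooden rib 50 x 100 x 8 mm lying on the table between robot and mixer; origin under its centre
- brush: wooden brush about 200 mm long lying on the table between robot and run station; origin under its middle
- bowl: white ceramic bowl, 100 mm wide, 50 mm tall, at the far middle of the table; origin under its centre
- bucket: open yellow bucket, 170 mm wide, 160 mm tall, at the robot's left; origin under its centre
- vase: solid terracotta vase 90 mm wide, 130 mm tall, at the robot's right; origin under its centre
Things that resemble listed ones, but are neither listed nor needed, are in the scene too. What is shaped like the station but blue is not meant.

How it is judged:
On the way, in this order (a step that is already met when the one before it is completed fails the run):
1. all three hatch bolts tight on their end stops (value of joint each of bolt_left, bolt_right, bolt_far above 1.3 rad), for 0.2 s.
2. the lever pressed level and held by the fingers on its pad (value of joint lever between 0.18 and 0.34 rad and contact force between the fingers and lever_arm above 2 N), for 0.5 s.
At the end, for the whole second after the job is handed in: All three bolts within 0.1 rad of their end stops, and the lever held within 0.08 rad of level (0.18 to 0.34 rad) by the fingers pressing on the lever with more than 2 N, through the last second (all of step 1 and all of step 2); the arm keeps its last pose, push and grip.
It fails at once if the lever pressed while a bolt is still loose (value of joint lever above 0.1 rad and value of joint any of bolt_left, bolt_right, bolt_far below 1.25 rad).
It fails at once if the lever pressed right down to its bottom stop (value of joint lever above 0.47 rad).
It fails at once if something else on the table moved by more than 30 mm (distance of any of test_cup, glaze_jar, rib, brush, bowl, bucket, vase from where it was at the start of the episode above 0.03 m).
It also fails if it takes over 62 s, if anything falls off the work surface, if the arm or the gripper's body presses on something with over 40 N, if the wrist force passes 120 N, or if a joint passes its speed limit or range.

## Working session

There is one attempt and no reset: what is moved stays moved. The work goes in short steps, Python scripts to look and compute and a shell command to move; the robot and the scene stay as the last step left them, time stands still between calls to the robot, and variables do not carry over. Pictures are saved under pics/ and viewed, at most 10 in all, crops included, and the job is handed in when it is done.

```bash
ls; mkdir -p pics; cat > h.py <<'E'
from bench import *
import numpy as np, cv2, pickle
def shot(n,save=None):
    s=snapshot(n)
    if save: cv2.imwrite('pics/'+save,s['color'])
    return s
def cam(s):
    R,_=cv2.Rodrigues(np.array(s['rvec'],float)); return R,np.array(s['tvec'],float).ravel()
def ray(s,uv):
    p=cv2.undistortPoints(np.array(uv,float).reshape(-1,1,2),np.array(s['mtx'],float),np.array(s['dist'],float)).reshape(-1,2)
    R,t=cam(s); return -R.T@t, np.c_[p,np.ones(len(p))]@R
def plane(s,uv,z):
    c,d=ray(s,uv); return c+d*((z-c[2])/d[:,2])[:,None]
def cloud(s):
    h,w=s['z_map'].shape; v,u=np.mgrid[:h,:w]
    c,d=ray(s,np.c_[u.ravel(),v.ravel()]); return (c+d*s['z_map'].ravel()[:,None]).reshape(h,w,3)
E
python3 - <<'E'
from h import *
for n in('top','scene'):
    s=shot(n,n+'0.png'); pickle.dump(s,open(n+'.pkl','wb')); c,_=ray(s,[[256,192]]); print(n,c, (s['z_map']>0).mean())
print(read_state())
E
```

```text
pics
top [0.38692758 0.01971136 1.44277782] 0.995941162109375
scene [ 1.64615454 -0.86328258  1.04461841] 0.977447509765625
{'time': 0.1, 'q': array([ 9.03889697e-01,  1.58987893e-01,  1.59809962e+00,  7.24690550e-07,
        1.38624163e+00, -2.10099751e-01]), 'joint_vel': array([-0.00045308, -0.00102696, -0.00172296,  0.00054045, -0.00137028,
       -0.0009116 ]), 'joint_torque': array([ 7.79775546e-04, -3.96993828e+01, -3.32337463e+01, -1.33582735e-04,
        4.20933284e-03, -8.27292752e-06]), 'tool_pos': array([0.25329489, 0.51559218, 0.23041768]), 'tool_rot': array([ 2.26422696e-01,  9.74028752e-01, -7.85947299e-04, -3.68965897e-04]), 'force': array([-0.53798102, -0.09241557,  0.32595548]), 'torque': array([-0.00445288, -0.02850425, -0.04566037]), 'grasp_force': 0.0, 'opening': 1.0020854310854364}
```

View pics/top0.png

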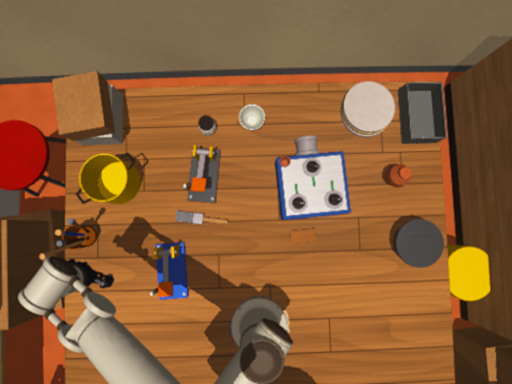

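View pics/scene0.png

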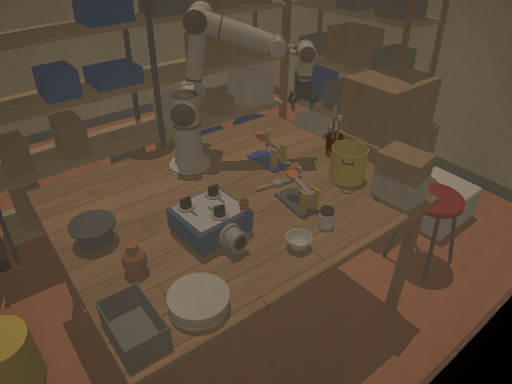

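The top view shows the mixer at about (312,185), with bolts near (298,202), (335,199) and (312,167). The grey station is at (205,175) with its orange pad at (199,185). The blue decoy is at (172,270).

```bash
python3 - <<'E'
from h import *
T=pickle.load(open('top.pkl','rb'));S=pickle.load(open('scene.pkl','rb'))
P=cloud(T);Q=cloud(S)
# mixer: hatch top outline, blue+white contour
hsv=cv2.cvtColor(T['color'],cv2.COLOR_BGR2HSV)
box=np.zeros(hsv.shape[:2],np.uint8);box[140:230,265:360]=1
m=((P[...,2]>.095)&(P[...,2]<.128)&(box>0)).astype(np.uint8)
m=cv2.morphologyEx(m,cv2.MORPH_CLOSE,np.ones((9,9)));m=cv2.morphologyEx(m,cv2.MORPH_OPEN,np.ones((9,9)))
c=max(cv2.findContours(m,0,2)[0],key=cv2.contourArea)
z0=np.median(P[...,2][m>0]);w=plane(T,c.reshape(-1,2),z0)
r=cv2.minAreaRect((w[:,:2]*1000).astype(np.float32));print('mixer rect',r,z0)
for nm,X in(('top',P),('scene',Q)):
    sel=(X[...,2]>.138)&(X[...,2]<.175)&(abs(X[...,0]-r[0][0]/1000)<.12)&(abs(X[...,1]-r[0][1]/1000)<.12)
    n,l,st,ce=cv2.connectedComponentsWithStats(sel.astype(np.uint8))
    for i in range(1,n):
        if st[i,4]<6: continue
        p=X[l==i]; d=p[:,:2]-p[:,:2].mean(0);e,v=np.linalg.eigh(d.T@d/len(d));
        print(nm,ce[i].round(1),st[i,4],p.mean(0).round(4),'z',np.percentile(p[:,2],[5,50,95]).round(3),'sd',np.sqrt(e).round(4),'ang',np.degrees(np.arctan2(v[1,1],v[0,1]))%180)
# green stripes
for nm,s,X in(('top',T,P),('scene',S,Q)):
    hv=cv2.cvtColor(s['color'],cv2.COLOR_BGR2HSV)
    def blobs(msk,t,mn=4):
        n,l,st,ce=cv2.connectedComponentsWithStats(msk.astype(np.uint8))
        for i in range(1,n):
            p=X[l==i];p=p[(p[:,0]<.9)&(p[:,0]>.1)&(p[:,2]>-.05)]
            if st[i,4]<mn or len(p)<mn: continue
            q=np.median(p,0);d=p[:,:2]-p[:,:2].mean(0);e,v=np.linalg.eigh(d.T@d/len(d))
            print(nm,t,ce[i].round(1),st[i,4],q.round(4),'z',np.percentile(p[:,2],[5,95]).round(3),'ang',np.degrees(np.arctan2(v[1,1],v[0,1]))%180)
    H,Sa,V=cv2.split(hv)
    blobs((H>45)&(H<85)&(Sa>100)&(V>40),'green')
    blobs((H>3)&(H<13)&(Sa>200)&(V>120),'orange',20)
    blobs((H>22)&(H<33)&(Sa>150)&(V>90),'yellow',10)
# station: base plate by depth
sel=(P[...,2]>.008)&(P[...,2]<.03);sub=np.zeros_like(sel);sub[140:210,180:228]=1
m=(sel&sub).astype(np.uint8);m=cv2.morphologyEx((((P[...,2]>.008)&sub)).astype(np.uint8),cv2.MORPH_OPEN,np.ones((3,3)))
c=max(cv2.findContours(m,0,2)[0],key=cv2.contourArea)
p=P[sel&sub]; print('plate rect depth',cv2.minAreaRect((p[:,:2]*1000).astype(np.float32)),len(p))
im=np.hstack([cv2.resize(T['color'][130:235,175:360],None,fx=4,fy=4,interpolation=2)]);cv2.imwrite('pics/crop1.png',im)
E
```

```text
mixer rect ((547.8466796875, -205.73594665527344), (281.6817321777344, 245.63128662109375), 4.064113140106201) 0.11757250081593906
top [285.4 160.9] 51 [ 0.6069 -0.1088  0.1498] z [0.14  0.151 0.157] sd [0.0118 0.012 ] ang 121.54341017692562
top [313.4 165.7] 62 [ 0.5858 -0.2059  0.1581] z [0.142 0.16  0.164] sd [0.0045 0.0122] ang 68.43704694544422
top [334.9 199. ] 57 [ 0.4666 -0.2757  0.1588] z [0.143 0.161 0.166] sd [0.0042 0.013 ] ang 78.82717332591919
top [299.  202.6] 54 [ 0.4574 -0.1498  0.1596] z [0.147 0.16  0.165] sd [0.0041 0.0121] ang 76.66087725842239
top green [313.3 181.6] 10 [ 0.5326 -0.2097  0.1187] z [0.111 0.121] ang 0.28633135506683516
top green [331.6 184.1] 11 [ 0.524  -0.2768  0.1183] z [0.114 0.121] ang 6.565477976430401
top green [295.8 187.9] 10 [ 0.5141 -0.1461  0.1181] z [0.115 0.85 ] ang 127.93911930643424
top orange [198.2 184.1] 177 [0.5352 0.2028 0.1305] z [0.122 0.137] ang 52.08844668006491
top orange [163.4 291.4] 71 [0.1616 0.335  0.1323] z [0.126 0.138] ang 84.63446172226804
top yellow [112.  177.9] 892 [0.5824 0.5506 0.006 ] z [-0.    0.16] ang 44.07166722868985
top yellow [ 93.3 198.2] 16 [0.4938 0.5734 0.1456] z [0.125 0.161] ang 59.70376082282797
top yellow [468.8 273.4] 1888 [0.3869 0.0197 1.4428] z [-0.005  1.443] ang 75.19012718455441
top yellow [172.2 252.1] 17 [0.2964 0.303  0.1107] z [0.106 0.113] ang 7.405227724489237
plate rect depth ((590.3095092773438, 195.33816528320312), (266.56634521484375, 149.2549591064453), 3.3073983192443848) 977
```

View pics/crop1.png

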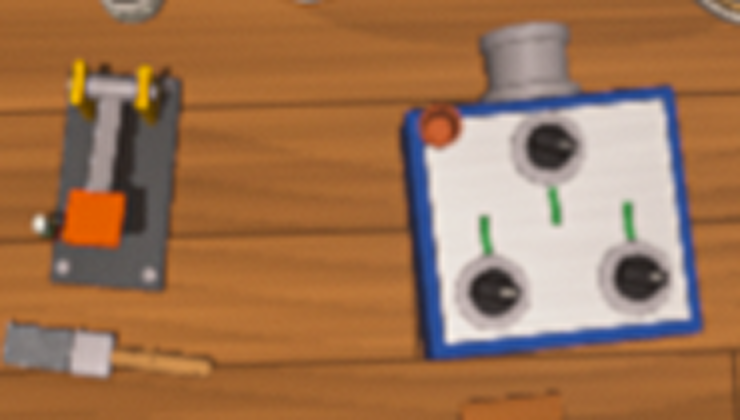

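The crop confirms three black bars lying roughly crosswise, with green stripes running along the mixer's x axis at a yaw of about 4°. The orange pad is at (95,218) in the crop. I'll start moving now and refine with the second view at the same time.

```bash
python3 -m jog '[0.02,-0.15,0.01,0,0,-0.0195,1, 0.02,-0.15,0.01,0,0,-0.0195,1, 0.02,-0.15,0.01,0,0,-0.0195,1, 0.02,-0.15,0.01,0,0,-0.0195,1, 0.02,-0.15,0.01,0,0,-0.0195,1, 0.02,-0.15,0.01,0,0,-0.0195,0.7, 0.02,-0.15,0.01,0,0,-0.0195,0.7, 0.02,-0.15,0.01,0,0,-0.0195,0.7]' 40
python3 - <<'E'
from h import *
T=pickle.load(open('top.pkl','rb'));S=pickle.load(open('scene.pkl','rb'))
Q=cloud(S)
print('scene z at mixer px',Q[205,200],Q[290,100],Q[175,293])
def pix(s,p): return cv2.projectPoints(np.array(p,float).reshape(-1,1,3),s['rvec'],s['tvec'],s['mtx'],s['dist'])[0].reshape(-1,2)
B={'L':(.4574,-.1498,.155),'R':(.4666,-.2757,.155),'F':(.5858,-.2059,.155)}
for k,b in B.items():
    res={}
    for nm,s in(('top',T),('scene',S)):
        u=pix(s,b)[0]; g=s['color'].max(2).astype(int)
        y,x=np.mgrid[:384,:512]; near=(np.hypot(x-u[0],y-u[1])<9)
        m=(near&(g<(70 if nm=='top' else 45))).astype(np.uint8)
        n,l,st,ce=cv2.connectedComponentsWithStats(m)
        i=1+np.argmax(st[1:,4]) if n>1 else 0
        res[nm]=(u.round(1),ce[i].round(1),st[i,4]); 
    print(k,res)
# white hatch border/outer quad from colour, top view, at z=.118
hsv=cv2.cvtColor(T['color'],cv2.COLOR_BGR2HSV)
sub=np.zeros((384,512),bool);sub[145:225,270:356]=1
for t,m in(('white',(hsv[...,1]<50)&(hsv[...,2]>130)),('white+blue',((hsv[...,1]<50)&(hsv[...,2]>130))|((hsv[...,0]>95)&(hsv[...,0]<130)&(hsv[...,1]>100)))):
    m=cv2.morphologyEx((m&sub).astype(np.uint8),cv2.MORPH_OPEN,np.ones((3,3)))
    if t=='white': m[:152]=0
    c=max(cv2.findContours(m,0,2)[0],key=cv2.contourArea)
    h=cv2.convexHull(c).reshape(-1,2)
    print(t,cv2.minAreaRect((plane(T,h,.118)[:,:2]*1000).astype(np.float32)))
# orange pad + dark plate
m=((hsv[...,0]<14)&(hsv[...,1]>220)&(hsv[...,2]>150));o=np.zeros_like(m);o[165:205,180:218]=1
c=max(cv2.findContours((m&o).astype(np.uint8),0,2)[0],key=cv2.contourArea)
print('pad',cv2.minAreaRect((plane(T,c.reshape(-1,2),.131)[:,:2]*1000).astype(np.float32)))
m=((hsv[...,1]<90)&(hsv[...,2]<120));o=np.zeros_like(m);o[140:210,185:225]=1
c=max(cv2.findContours(cv2.morphologyEx((m&o).astype(np.uint8),cv2.MORPH_CLOSE,np.ones((5,5))),0,2)[0],key=cv2.contourArea)
print('plate',cv2.minAreaRect((plane(T,cv2.convexHull(c).reshape(-1,2),.014)[:,:2]*1000).astype(np.float32)))
cv2.imwrite('pics/crop2.png',cv2.convertScaleAbs(cv2.resize(S['color'][130:260,155:345],None,fx=4,fy=4,interpolation=2),alpha=2))
E
```

```text
time: 0.77
tool_pos: [0.293, 0.2145, 0.2509]
tool_rot: [0.66, 0.751, -0.0, -0.0]
force: [1.1, -0.2, 0.0]
opening: 0.703
grasp_force: 0.0
scene z at mixer px [ 1.30868884 -0.67875794  0.77393933] [ 1.30754748 -0.80693797  0.71768286] [ 1.30865343 -0.53797768  0.76155145]
L {'top': (array([298.8, 202.7]), array([297.4, 202.5]), np.int32(74)), 'scene': (array([212.7, 186.1]), array([255.5, 191.5]), np.int32(196608))}
R {'top': (array([334.6, 199. ]), array([333.6, 198.9]), np.int32(81)), 'scene': (array([186. , 198.1]), array([255.5, 191.5]), np.int32(196608))}
F {'top': (array([313.3, 165.8]), array([311.6, 166.3]), np.int32(78)), 'scene': (array([218.9, 206.3]), array([255.5, 191.5]), np.int32(196608))}
white ((523.648681640625, -209.78939819335938), (201.2860565185547, 221.98947143554688), 4.11536979675293)
white+blue ((540.3614501953125, -204.03582763671875), (262.1177673339844, 245.54409790039062), 3.9664413928985596)
pad ((535.464111328125, 203.34683227539062), (49.879920959472656, 42.95524978637695), 88.3938980102539)
plate ((586.52783203125, 203.87042236328125), (120.53443908691406, 207.03311157226562), 83.58332824707031)
```

View pics/crop2.png

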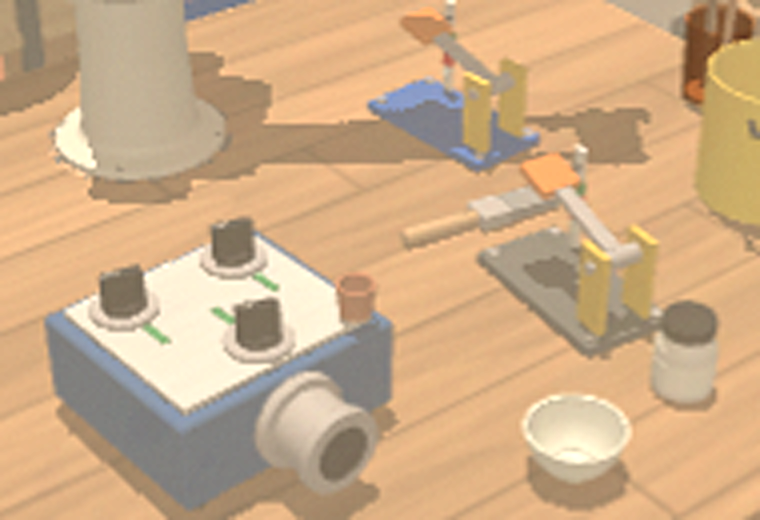

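Both views agree on the bolts: left (.458,-.149), right (.467,-.279) and far (.587,-.205), each about 0.16 high at the top. The scene view's predicted pixels match its bars at about (213,186), (186,198) and (219,206). The mixer yaw is 4.1°. Now I'll go to the left bolt.

```bash
python3 -m jog '[0.066,-0.145,0,0,0,-0.0057,0.7, 0.066,-0.145,0,0,0,-0.0057,0.7, 0.066,-0.145,0,0,0,-0.0057,0.7, 0.066,-0.145,0,0,0,-0.0057,0.7, 0.066,-0.145,0,0,0,-0.0057,0.7, 0.066,-0.145,0,0,0,-0.0057,0.7, 0.066,-0.145,0,0,0,-0.0057,0.7, 0.066,-0.145,0,0,0,-0.0057,0.7]'
python3 -m jog '[0.066,-0.145,0,0,0,-0.0057,0.7, 0.066,-0.145,0,0,0,-0.0057,0.7, 0,0,0,0,0,0,0.7, 0,0,0,0,0,0,0.7]'
```

```text
time: 1.43
tool_pos: [0.4258, -0.076, 0.251]
tool_rot: [0.76, 0.65, 0.0, -0.0]
force: [-0.4, 1.0, 1.2]
opening: 0.7
grasp_force: 0.0
time: 1.77
tool_pos: [0.4585, -0.1478, 0.2503]
tool_rot: [0.783, 0.622, -0.0, -0.001]
force: [-0.2, 0.7, -0.7]
opening: 0.701
grasp_force: 0.0
```

```bash
python3 -m jog '[0,-0.004,-0.113,0,0,0,0.7, 0,0,-0.113,0,0,0,0.7, 0,0,-0.113,0,0,0,0.7, 0,0,-0.113,0,0,0,0.7, 0,0,0,0,0,0,0.2, 0,0,0,0,0,0,0, 0,0,0,0,0,0,0, 0,0,0,0,0,0,0]' 40
python3 -m jog '[0,0,0,0,0,0,0,0,0,0,0,0,0,0]'
```

```text
time: 2.43
tool_pos: [0.4596, -0.1479, 0.1408]
tool_rot: [0.782, 0.624, 0.0, 0.001]
force: [-6.0, 0.3, 8.6]
opening: 0.154
grasp_force: 41.9
time: 2.6
tool_pos: [0.4595, -0.1479, 0.1408]
tool_rot: [0.782, 0.624, 0.0, 0.001]
force: [-4.0, 2.0, 7.2]
opening: 0.149
grasp_force: 41.7
```

```bash
python3 -m jog '[0,0,0.012,0,0,0,0, 0,0,0,0,0,-0.0195,0, 0,0,0,0,0,-0.0195,0, 0,0,0,0,0,-0.0195,0, 0,0,0,0,0,-0.0195,0, 0,0,0,0,0,-0.0195,0, 0,0,0,0,0,-0.0195,0, 0,0,0,0,0,-0.0195,0]'
python3 -m jog '[0,0,0,0,0,-0.0195,0, 0,0,0,0,0,-0.0195,0, 0,0,0,0,0,-0.0195,0, 0,0,0,0,0,-0.01,0, 0,0,0,0,0,0,0]'; python3 -c "
from h import *
s=read_state();q=s['tool_rot'];print(s['torque'],s['q'],np.degrees(np.arctan2(2*q[1]**2-1,2*q[0]*q[1])))"
```

```text
time: 3.27
tool_pos: [0.4609, -0.149, 0.1411]
tool_rot: [0.971, 0.239, 0.003, 0.003]
force: [13.2, -6.9, -17.8]
opening: 0.154
grasp_force: 40.9
time: 3.68
tool_pos: [0.4612, -0.1499, 0.1411]
tool_rot: [1.0, 0.028, 0.004, 0.003]
force: [13.3, -10.3, -20.5]
opening: 0.157
grasp_force: 41.2
[-1.66852137 -2.11970665  0.72504208] [-5.63439663e-01  7.50146200e-03  1.94405741e+00 -1.22423932e-03
  1.18056307e+00  9.50916237e-01] -86.73990011212237
```

```bash
python3 -m jog '[0,0,0,0,0,0,0.7, 0,0,0,0,0,0,0.7, 0,0,0,0,0,0,0.7, 0,0,0.1,0,0,0,0.7, 0,0,0.1,0,0,0,0.7, 0,0,0.1,0,0,0,0.7, 0,0,0,0,0,0,0.7]'
python3 -m jog '[0.005,-0.065,0,0,0,0.0195,0.7, 0.005,-0.065,0,0,0,0.0195,0.7, 0.005,-0.065,0,0,0,0.0195,0.7, 0.005,-0.065,0,0,0,0.0195,0.7, 0.005,-0.065,0,0,0,0.0195,0.7, 0.005,-0.065,0,0,0,0.0195,0.7, 0.005,-0.065,0,0,0,0.0195,0.7, 0.005,-0.065,0,0,0,0.0195,0.7]'
python3 -m jog '[0,0,0,0,0,0.0195,0.7, 0,0,0,0,0,0.0195,0.7, 0,0,0,0,0,0.0195,0.7, 0,0,0,0,0,0,0.7, 0,0,0,0,0,0,0.7]'; python3 -c "
from h import *
s=read_state();q=s['tool_rot'];print(s['tool_pos'],np.degrees(np.arctan2(2*q[1]**2-1,2*q[0]*q[1])))"
```

```text
time: 4.27
tool_pos: [0.4615, -0.1491, 0.2227]
tool_rot: [1.0, 0.029, 0.004, 0.003]
force: [-0.1, 0.4, 0.9]
opening: 0.705
grasp_force: 0.0
time: 4.93
tool_pos: [0.4686, -0.2781, 0.2164]
tool_rot: [0.867, 0.499, 0.0, 0.0]
force: [-0.6, -0.5, 0.5]
opening: 0.7
grasp_force: 0.0
time: 5.35
tool_pos: [0.4686, -0.2774, 0.2164]
tool_rot: [0.764, 0.645, 0.0, 0.0]
force: [-0.6, -0.0, -0.1]
opening: 0.698
grasp_force: 0.0
[ 0.46861886 -0.27738697  0.21636493] -9.623348560668793
```

```bash
python3 -m jog '[0,-0.008,-0.1,0,0,-0.004,0.7, 0,0,-0.1,0,0,0,0.7, 0,0,-0.1,0,0,0,0.7, 0,0,0,0,0,0,0.2, 0,0,0,0,0,0,0, 0,0,0,0,0,0,0, 0,0,0,0,0,0,0, 0,0,0,0,0,0,0]' 40
python3 -m jog '[0,0,0,0,0,-0.0195,0, 0,0,0,0,0,-0.0195,0, 0,0,0,0,0,-0.0195,0, 0,0,0,0,0,-0.0195,0, 0,0,0,0,0,-0.0195,0, 0,0,0,0,0,-0.0195,0, 0,0,0,0,0,-0.0195,0, 0,0,0,0,0,-0.0195,0]'
python3 -m jog '[0,0,0,0,0,-0.0195,0, 0,0,0,0,0,-0.0195,0, 0,0,0,0,0,-0.0195,0, 0,0,0,0,0,-0.008,0, 0,0,0,0,0,0,0]'; python3 -c "
from h import *
s=read_state();q=s['tool_rot'];print(s['torque'],s['q'],np.degrees(np.arctan2(2*q[1]**2-1,2*q[0]*q[1])))"
```

```text
time: 6.02
tool_pos: [0.4682, -0.2801, 0.1436]
tool_rot: [0.771, 0.637, -0.001, 0.0]
force: [-6.3, 1.9, 5.7]
opening: 0.155
grasp_force: 40.2
time: 6.68
tool_pos: [0.4681, -0.2801, 0.1436]
tool_rot: [0.981, 0.196, -0.001, 0.001]
force: [-6.6, 1.1, 5.1]
opening: 0.156
grasp_force: 40.1
time: 7.1
tool_pos: [0.4685, -0.28, 0.1437]
tool_rot: [1.0, -0.008, -0.0, 0.001]
force: [-4.5, 1.8, 5.5]
opening: 0.157
grasp_force: 66.2
[0.30158857 0.94411653 1.30569425] [-0.75900727  0.16713084  1.76727478 -0.00225998  1.20631273  0.82874266] -90.92526364632384
```

```bash
python3 -m jog '[0,0,0,0,0,0,0.7, 0,0,0,0,0,0,0.7, 0,0,0,0,0,0,0.7, 0,0,0.1,0,0,0,0.7, 0,0,0.1,0,0,0,0.7, 0,0,0.1,0,0,0,0.7, 0,0,0,0,0,0,0.7]'
python3 -m jog '[0.06,0.037,0,0,0,0.0192,0.7, 0.06,0.037,0,0,0,0.0192,0.7, 0.06,0.037,0,0,0,0.0192,0.7, 0.06,0.037,0,0,0,0.0192,0.7, 0.06,0.037,0,0,0,0.0192,0.7, 0.06,0.037,0,0,0,0.0192,0.7, 0.06,0.037,0,0,0,0.0192,0.7, 0.06,0.037,0,0,0,0.0192,0.7]'
python3 -m jog '[0,0,0,0,0,0.0192,0.7, 0,0,0,0,0,0.0192,0.7, 0,0,0,0,0,0,0.7, 0,0,0,0,0,0,0.7]'; python3 -c "
from h import *
s=read_state();q=s['tool_rot'];print(s['tool_pos'],np.degrees(np.arctan2(2*q[1]**2-1,2*q[0]*q[1])))"
```

```text
time: 7.68
tool_pos: [0.4713, -0.2818, 0.2229]
tool_rot: [1.0, -0.009, 0.004, 0.004]
force: [0.7, -1.1, 0.7]
opening: 0.697
grasp_force: 0.0
time: 8.35
tool_pos: [0.5895, -0.205, 0.2161]
tool_rot: [0.888, 0.459, 0.0, 0.0]
force: [0.2, 0.2, 0.3]
opening: 0.698
grasp_force: 0.0
time: 8.68
tool_pos: [0.5887, -0.2055, 0.2161]
tool_rot: [0.829, 0.559, 0.0, 0.0]
force: [0.4, -0.1, -0.1]
opening: 0.699
grasp_force: 0.0
[ 0.58868685 -0.20548042  0.21613644] -22.055874567513047
```

```bash
python3 -m jog '[0,0,-0.098,0,0,0,0.7, 0,0,-0.098,0,0,0,0.7, 0,0,-0.098,0,0,0,0.7, 0,0,0,0,0,0,0.2, 0,0,0,0,0,0,0, 0,0,0,0,0,0,0, 0,0,0,0,0,0,0, 0,0,0,0,0,0,0]' 40
python3 -m jog '[0,0,0,0,0,-0.0195,0, 0,0,0,0,0,-0.0195,0, 0,0,0,0,0,-0.0195,0, 0,0,0,0,0,-0.0195,0, 0,0,0,0,0,-0.0195,0, 0,0,0,0,0,-0.0195,0, 0,0,0,0,0,-0.0195,0, 0,0,0,0,0,-0.0195,0]'
python3 -m jog '[0,0,0,0,0,-0.0195,0, 0,0,0,0,0,-0.018,0, 0,0,0,0,0,0,0]'; python3 -c "
from h import *
s=read_state();q=s['tool_rot'];print(s['torque'],s['q'],np.degrees(np.arctan2(2*q[1]**2-1,2*q[0]*q[1])))"
python3 -m jog '[0,0,0,0,0,0,0.7, 0,0,0,0,0,0,0.7, 0,0,0,0,0,0,0.7, 0,0,0.1,0,0,0,0.7, 0,0,0.1,0,0,0,0.7, 0,0,0.1,0,0,0,0.7, 0,0,0.1,0,0,0,0.7, 0,0,0,0,0,0,0.7]'
```

```text
time: 9.35
tool_pos: [0.5886, -0.2056, 0.1453]
tool_rot: [0.828, 0.56, -0.0, 0.0]
force: [-5.1, 2.6, 4.5]
opening: 0.149
grasp_force: 40.3
time: 10.02
tool_pos: [0.589, -0.2063, 0.1453]
tool_rot: [0.995, 0.101, 0.001, 0.001]
force: [-2.8, -0.1, 3.0]
opening: 0.15
grasp_force: 40.1
time: 10.27
tool_pos: [0.589, -0.2063, 0.1454]
tool_rot: [1.0, -0.013, 0.0, 0.002]
force: [-5.5, -0.4, 6.1]
opening: 0.152
grasp_force: 69.1
[-0.13049715  0.87403042  1.81604298] [-0.52916095  0.35564202  1.5356627  -0.0023379   1.24794071  1.06778541] -91.45593179635584
time: 10.93
tool_pos: [0.5914, -0.2069, 0.2496]
tool_rot: [1.0, -0.013, 0.005, 0.003]
force: [1.5, 0.2, 1.5]
opening: 0.698
grasp_force: 0.0
```

```bash
python3 -m jog '[-0.02,0.15,0,0,0,0,0, -0.02,0.15,0,0,0,0,0, -0.02,0.15,0,0,0,0,0, -0.02,0.15,0,0,0,0,0, -0.02,0.15,0,0,0,0,0, -0.02,0.15,0,0,0,0,0, -0.02,0.15,0,0,0,0,0, -0.02,0.15,0,0,0,0,0]'
python3 -m jog '[-0.02,0.15,0,0,0,0,0, -0.02,0.15,0,0,0,0,0, -0.02,0.15,0,0,0,0,0, 0,0,0,0,0,0,0, 0,0,0,0,0,0,0]'
python3 - <<'E'
from h import *
T=shot('top');P=cloud(T)
sel=(P[...,2]>.138)&(P[...,2]<.175)&(abs(P[...,0]-.5225)<.12)&(abs(P[...,1]+.21)<.12)
n,l,st,ce=cv2.connectedComponentsWithStats(sel.astype(np.uint8))
for i in range(1,n):
    if st[i,4]<6: continue
    p=P[l==i]; d=p[:,:2]-p[:,:2].mean(0);e,v=np.linalg.eigh(d.T@d/len(d))
    print(ce[i].round(1),st[i,4],p.mean(0).round(4),'ang',np.degrees(np.arctan2(v[1,1],v[0,1])))
a=cv2.resize(T['color'][145:220,270:355],None,fx=7,fy=7,interpolation=2)
cv2.imwrite('pics/crop3.png',a)
s=shot('scene');cv2.imwrite('pics/crop4.png',cv2.convertScaleAbs(cv2.resize(s['color'][130:260,155:345],None,fx=4,fy=4,interpolation=2),alpha=2))
E
```

```text
time: 11.6
tool_pos: [0.548, 0.0963, 0.2424]
tool_rot: [1.0, -0.013, -0.0, -0.0]
force: [0.6, 0.4, 0.2]
opening: -0.002
grasp_force: 0.0
time: 12.02
tool_pos: [0.533, 0.2087, 0.2422]
tool_rot: [1.0, -0.011, -0.0, -0.0]
force: [0.7, 0.1, -0.5]
opening: -0.003
grasp_force: 0.0
[285.8 160.8] 47 [ 0.6071 -0.1104  0.1498] ang -173.36463364709573
[313.4 165.8] 58 [ 0.5854 -0.2059  0.158 ] ang -176.4779682920303
[334.9 198.9] 63 [ 0.467  -0.2761  0.158 ] ang -174.7377918763125
[298.9 202.5] 55 [ 0.458  -0.1497  0.1594] ang -175.38884915769574
```

View pics/crop3.png

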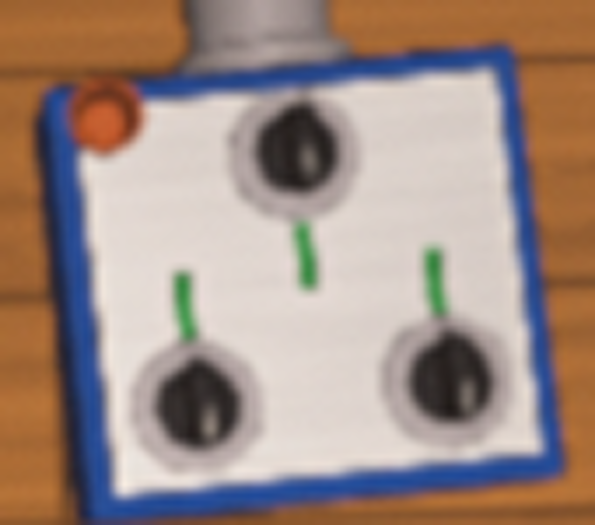

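View pics/crop4.png

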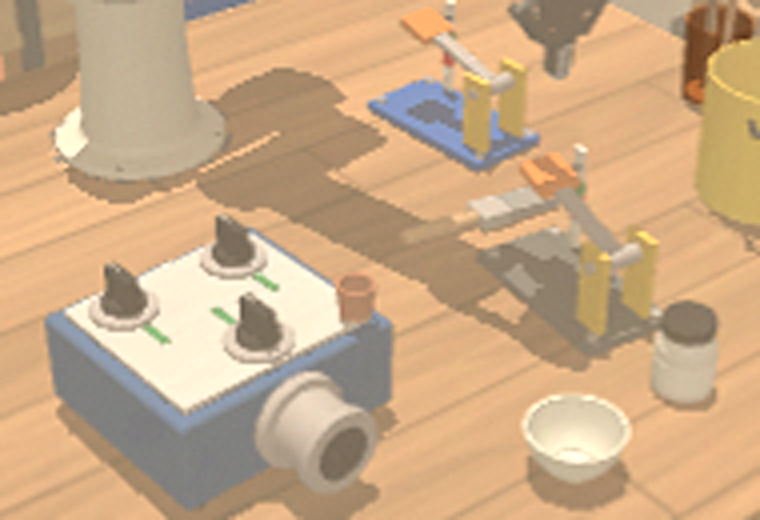

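The crops show all three bars in line with their stripes: 3.5°, 5.3° and 4.6° against a yaw of 4.1°. The fingertips are above the pad, which is at about (550,172) in the scene crop, so I'll press down.

```bash
python3 -m jog '[-0.008,-0.02,-0.12,0,0,0,0, 0,0,-0.12,0,0,0,0, 0,0,-0.12,0,0,0,0, 0,0,0,0,0,0,0]'
python3 -m jog '[0,0,-0.04,0,0,0,0, 0,0,-0.04,0,0,0,0, 0,0,0,0,0,0,0, 0,0,0,0,0,0,0]'
python3 -m jog '[0,0,-0.04,0,0,0,0, 0,0,-0.04,0,0,0,0, 0,0,0,0,0,0,0, 0,0,0,0,0,0,0]'
```

```text
time: 12.45
tool_pos: [0.5275, 0.1995, 0.146]
tool_rot: [1.0, -0.014, -0.006, 0.001]
force: [-1.4, 0.9, -0.7]
opening: -0.001
grasp_force: 0.0
time: 12.78
tool_pos: [0.5328, 0.2018, 0.1341]
tool_rot: [1.0, -0.013, 0.001, -0.0]
force: [0.2, -0.3, 0.5]
opening: -0.001
grasp_force: 0.0
time: 13.12
tool_pos: [0.5317, 0.2023, 0.1127]
tool_rot: [1.0, -0.013, 0.0, -0.0]
force: [-0.8, -0.6, 5.2]
opening: -0.002
grasp_force: 2.3
```

```bash
python3 -m jog '[0,0,-0.02,0,0,0,0, 0,0,-0.02,0,0,0,0, 0,0,-0.02,0,0,0,0, 0,0,-0.004,0,0,0,0, 0,0,0,0,0,0,0, 0,0,0,0,0,0,0, 0,0,0,0,0,0,0, 0,0,0,0,0,0,0]'
python3 - <<'E'
from h import *
T=shot('top');s=shot('scene')
a=cv2.resize(T['color'][135:215,150:230],None,fx=5,fy=5,interpolation=2)
b=cv2.convertScaleAbs(cv2.resize(s['color'][145:225,260:340],None,fx=5,fy=5,interpolation=2),alpha=2)
cv2.imwrite('pics/crop5.png',np.hstack([a,b]))
E
```

```text
time: 13.78
tool_pos: [0.5308, 0.2025, 0.0972]
tool_rot: [1.0, -0.013, -0.001, -0.0]
force: [-4.3, 0.9, 7.1]
opening: 0.002
grasp_force: 3.3
```

View pics/crop5.png

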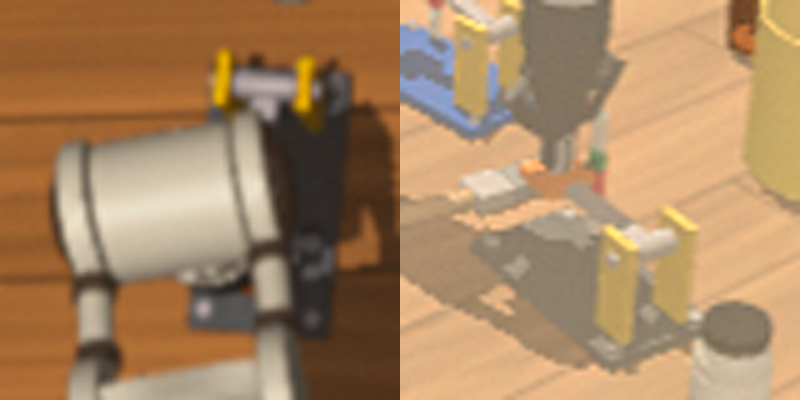

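The fingertips are on the orange pad at (550,180) with the lever about level. The green band shows at (597,160), the force is 7 N and the fingertips are at z = 0.097, as expected. I'll hold there and hand in.

```bash
python3 -m jog '[0,0,0,0,0,0,0, 0,0,0,0,0,0,0, 0,0,0,0,0,0,0, 0,0,0,0,0,0,0, 0,0,0,0,0,0,0, 0,0,0,0,0,0,0, 0,0,0,0,0,0,0, 0,0,0,0,0,0,0]'
python3 -c "
from bench import *
print(close_job())"
```

```text
time: 14.55
tool_pos: [0.5308, 0.2025, 0.0972]
tool_rot: [1.0, -0.013, -0.001, -0.0]
force: [-4.8, 0.8, 7.1]
opening: 0.001
grasp_force: 3.3
the job is handed in; nothing more can be done
None
```

I turned all three hatch bolts to their end stops (within about 1° of their stripes in the check image), then pressed the lever level and held it at about 7 N; the job was handed in at 14.6 s, but no verdict came back.

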